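# Tip the parts carton into the photo frame

### The job

The large parts carton has to lie label-up inside the white photo frame on the repair mat. Without lifting it, push it low down so that it slides, still standing, until its leading bottom edge has just crossed the frame's near line; stop there, then push it near the top so that it topples away from its label and lands on its back wholly inside the frame. Leave the other things on the mat where they are.

Things in the scene. Friction and masses are not known exactly. Their poses are not given: they have to be found in the camera images.
- carton: The tall cardboard carton, closed and rigid, 38 mm deep (x) x 76 mm wide (y) x 80 mm tall (z), about 0.12 kg; it starts standing upright on the mat. Origin at the centre of its underside; z points to its top, x from its label side to its back. On its front (-x) side is a blank white paper label.
- carton_centre (a point): Centre of the large carton, half-way up (40 mm over its underside), axes as the carton's. The carton starts with its back (+x) towards the frame, 30 to 60 mm short of its near line, square to it within 0.15 rad and up to 12 mm off its centre line. Pushed less than 20 mm above the mat it slides upright; pushed over 55 mm up it tips over its back bottom edge, and falls by itself once leaning over 26 degrees.
- foot_left (a point): a corner of the large carton's back (+x) face: bottom end, +y side (19, 38, 0 mm from the carton's origin). foot_left and foot_right bound the leading bottom edge, over which it topples.
- foot_right (a point): a corner of the large carton's back (+x) face: bottom end, -y side (19, -38, 0 mm).
- top_left (a point): a corner of the large carton's back (+x) face: top end, +y side (19, 38, 80 mm).
- top_right (a point): a corner of the large carton's back (+x) face: top end, -y side (19, -38, 80 mm).
- mat: Flat blue-grey repair mat, 360 mm long (x) x 400 mm wide (y), 3 mm thick, fixed to the bench; it lies at a different place and angle each time. Origin at the centre of its underside; x points from the carton's start to the frame.
- frame (a point): Centre of the white photo frame, a rectangle of flat printed lines 6 mm wide, 130 mm long (x) by 120 mm wide (y) over the outside of the lines, on the mat's top (3 mm above the bench, 20 mm from the mat's centre along x). x is the mat's x: the near line is the one at -x (outer edge at -65 mm, inner edge at -59 mm); the carton falls towards +x.
- small_carton: Small plain carton, 36 x 40 x 35 mm tall, standing on the mat beside the frame; a bystander. Origin at the centre of its underside.
- spool: Metal reel, 52 mm in diameter, 42 mm tall, standing on end on the mat; a bystander. Origin at the centre of its underside.
- jar: Small white jar, 44 mm in diameter, 45 mm tall, standing on the mat; a bystander. Origin at the centre of its underside.
Mind the look-alikes: they are no part of the job. What is shaped like the carton but purple is not meant.

How it is judged:
By the outcome, as a careful person would: the job done as asked, in the order asked, and still so for the second after the job is handed in, with the robot touching nothing.
It also fails if it takes over 42 s, if anything falls off the work surface, if the arm or the gripper's body presses on something with over 40 N, if the wrist force passes 120 N, or if a joint passes its speed limit or range.

### The arm

A 6-joint arm with a two-finger parallel gripper is mounted at the origin on the work surface. World frame = base frame: x ahead of the robot, y to its left, z up, the work surface at z = 0. Lengths are in m, angles in degrees, forces in N, time in s.
With the tool pointing down it reaches from about 0.325 to 0.85 m from the base axis. Payload 15.5 kg.
Tool frame: the origin (TCP) lies at the very end of the fingers, on their centre line; the grasp point (between the pads) lies 19 mm behind it; x points along the fingers, z is the direction in which the jaws open and shut, and the axes are right-handed (so a half turn about x gives the same grasp; the last joint's range is limited). The gripper opens to 91 mm and grips with 3 to 60 N. Pads are 32 mm wide; open, the fingers measure 118 mm over their backs; the gripper's body (76 mm by 178 mm) begins 60 mm behind the grasp point.
Start: joints at [68.955, 28.281, 77.091, -0, 74.628, -5.472], TCP at [0.168, 0.602, 0.193] pointing down, gripper open.
Joint ranges: [-166.48, 166.48], [-47.26, 123.95], [12.59, 153.08], [-70.14, 250.14], [6.76, 159.57], [-176.63, 176.63]. Speed limits (degrees/s): [108.29, 108.29, 147.25, 172.46, 172.46, 172.46].

### API

Orientations are given as a 3x3 rotation matrix whose columns are the frame's x, y, z axes.
In Python, from plant import arm, viewer, ticket, finder gives the robot as it stands. The module is installed in compiled form; this text tells all that it offers.
- The arm moves only by the tool apply_moves, never from a script. Its argument "motion" is one flat list of numbers, 7 for each row, row after row: the shift along the tool's x, y, z in units of 30 mm (1.0 is 30 mm), then the turn, a rotation vector about the tool's x, y, z in units of 5 degrees (1.0 is 5 degrees), then the opening, from 0 (shut) to 1 (fully open). A call has 1 to 12 rows; each row shifts and turns the pose as measured when the row begins, along the tool's axes as they then stand; what a row does not reach is not made up. A row lasts 1/12 s, in which the tool goes at most 41.7 mm and 7.16 degrees, less where a joint would pass 70% of its speed; a pose out of reach is approached as far as the arm can. A call is refused whole if a number of a shift passes 1 or a number of a turn 1, either way. A call with a gripper value outside its range is refused whole. The fingers move at their own pace and stop on an object; "force" is the grip in N (left out, the last holds). Time passes only in rows, so rows that do not move let the fingers close. It gives the time, the measured TCP pose, the force and the opening at its end, in the units of the state.
- arm.get_obs(): the state, without advancing time (a new reading comes with each control period).
- viewer.read_camera(name): name is "scene" or "top"; returns a dict with "pixels" (384x512x3 uint8, red, green, blue), "z_map" (384x512 float32, m along the optical axis (not along the pixel's ray), 0 where there is no reading), "intrinsics" (3x3 intrinsics, pixels), "D" ([k1, k2, p1, p2, k3] as OpenCV has them; the pictures are not rectified), "rvec" (rotation vector, rad) and "tvec" (3), from world to camera coordinates, as OpenCV has them. Camera axes: x right, y down, z forward; pixel columns grow to the right and rows downward; lengths in m; the calibration is good to about 2 mm. A picture is of the moment at which its call begins.
- ticket.job_done(): hands the job in, once; it reports no verdict.
Trained networks look in the newest picture that a camera, given by its name, has taken for a name from the list of things; names that differ only in an ending like _2 or _b are one class to them, and where a whole thing is asked for, a point or a joint stands for the part that bears it (a point fixed in the world has none). Each returns a list of dicts, best first, with "p" (0 to 1); they miss things now and then, are a little off and sometimes report something else, mostly with a low value. They report only what shows in the picture. A call takes as long as a camera call. They do not tell look-alikes from the thing itself.
- finder.silhouettes(camera, label): "region" (384x512 bool, what is visible of it) and "position" ([column, row] in pixels, amid what is visible of it).
- finder.spot_point(camera, label): "position" ([column, row] in pixels: a listed point, or the origin of a listed thing).
The state is a dict: "time_s": time; "joints": joint angles; "joint_velocities": joint speeds; "joint_torque": joint torques, N m; "eef_pos": TCP position; "tool_rot": TCP orientation; "contact_force": force on the tool from outside, world axes, zero at the start; "ft_torque": the same for the moment, N m; "grip_width": finger opening in m.
Only numpy, scipy, OpenCV 4.12 (cv2) and the standard library are available. Lean on these libraries where they do the work, as an engineer would, in place of code of your own. Each camera call takes 0.05 s, during which the arm holds its last target.

## Working session

There is one attempt and no reset: what is moved stays moved. The work goes in short steps, Python scripts to look and compute and a tool call to move; the robot and the scene stay as the last step left them, time stands still between calls to the robot, and variables do not carry over. Pictures are saved under pics/ and viewed, and the job is handed in when it is done.

Besides the shell and the picture viewer there is one more tool, called after "Request:" as name(argument=value, ...), one argument or row to a line, values as JSON. apply_moves: Moves the arm, as the interface text tells. Its arguments: {"type":"object","properties":{"motion":{"type":"array"},"force":{"type":"number"}},"required":["motion"]}

```bash
mkdir -p pics; cat > h.py <<'E'
import numpy as np, cv2
from plant import arm, viewer, ticket, finder
def cam(n):
    return viewer.read_camera(n)
def RT(c):
    R,_=cv2.Rodrigues(np.array(c["rvec"],float)); return R,np.array(c["tvec"],float).reshape(3)
def ray_plane(c,px,z):
    u=cv2.undistortPoints(np.array(px,float).reshape(-1,1,2),np.array(c["intrinsics"]),np.array(c["D"])).reshape(-1,2)
    R,t=RT(c); o=-R.T@t; d=np.c_[u,np.ones(len(u))]@R
    s=(z-o[2])/d[:,2]; return o+s[:,None]*d
def cloud(c):
    h,w=c["z_map"].shape; vv,uu=np.mgrid[:h,:w]
    u=cv2.undistortPoints(np.c_[uu.ravel(),vv.ravel()].astype(float).reshape(-1,1,2),np.array(c["intrinsics"]),np.array(c["D"])).reshape(-1,2)
    R,t=RT(c); z=c["z_map"].ravel()[:,None]
    P=(np.c_[u,np.ones(len(u))]*z-t)@R
    P[z[:,0]==0]=np.nan
    return P.reshape(h,w,3)
def proj(c,P):
    return cv2.projectPoints(np.array(P,float).reshape(-1,1,3),np.array(c["rvec"],float),np.array(c["tvec"],float),np.array(c["intrinsics"]),np.array(c["D"]))[0].reshape(-1,2)
def save(img,n): cv2.imwrite("pics/"+n,cv2.cvtColor(img,cv2.COLOR_RGB2BGR))
E
python3 - <<'E'
from h import *
o=arm.get_obs(); print(o["time_s"],o["eef_pos"],np.round(o["tool_rot"],3),o["grip_width"])
for n in ("scene","top"):
    c=cam(n); save(c["pixels"],n+"0.png"); R,t=RT(c); print(n,"cam at",-R.T@t)
    for l in ["carton","small_carton","spool","jar","mat"]:
        print(l,[(np.round(d["position"]),round(d["p"],2)) for d in finder.silhouettes(n,l)])
    for l in ["frame","carton_centre","foot_left","foot_right","top_left","top_right"]:
        print(l,[(np.round(d["position"],1),round(d["p"],2)) for d in finder.spot_point(n,l)])
E
```

```text
0.0 [0.16762882 0.60165366 0.19262649] [[-0.    -0.963  0.268]
 [-0.001  0.268  0.963]
 [-1.     0.    -0.001]] 0.09110009745732074
scene cam at [1.11945348 0.11776816 0.84198282]
carton [(array([173., 182.]), 0.81), (array([172., 119.]), 0.61)]
small_carton [(array([120., 275.]), 0.75)]
spool [(array([110., 210.]), 0.57)]
jar [(array([236., 234.]), 0.62)]
mat [(array([179., 240.]), 0.6)]
frame [(array([178.3, 231.9]), 0.71)]
carton_centre [(array([175.6, 113.5]), 0.88), (array([173.6, 178.9]), 0.69)]
foot_left [(array([177.8, 138. ]), 0.9), (array([180.8, 234.4]), 0.68), (array([195.5, 195.3]), 0.62), (array([235.5, 240.1]), 0.28)]
foot_right [(array([159.6, 199.6]), 0.9), (array([164.1, 125.5]), 0.76)]
top_left [(array([170.1, 115.9]), 0.9), (array([191.7, 176.9]), 0.57), (array([176.2, 223.1]), 0.17)]
top_right [(array([156.9, 103.6]), 0.96), (array([157.6, 179.4]), 0.76)]
top cam at [0.3783496  0.03312114 0.96289871]
carton [(array([356., 302.]), 0.83), (array([328., 209.]), 0.74)]
small_carton [(array([346., 128.]), 0.65)]
spool [(array([372., 177.]), 0.89)]
jar [(array([256., 168.]), 0.52)]
mat [(array([310., 181.]), 0.78), (array([376., 176.]), 0.41)]
frame [(array([313.3, 170.6]), 0.9)]
carton_centre [(array([325. , 213.9]), 0.95), (array([353.7, 304.7]), 0.79), (array([325.5, 214.8]), 0.34)]
foot_left [(array([306.4, 211.7]), 0.87), (array([347., 286.]), 0.65)]
foot_right [(array([336.6, 204.8]), 0.95), (array([366.2, 311.2]), 0.76)]
top_left [(array([355.1, 288.9]), 0.76), (array([311.9, 206.3]), 0.65)]
top_right [(array([341.7, 197.4]), 0.8)]
```

View pics/scene0.png

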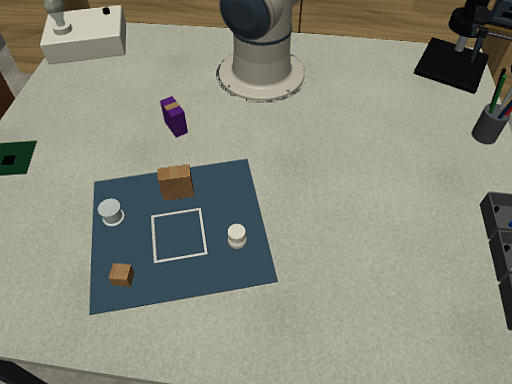

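View pics/top0.png

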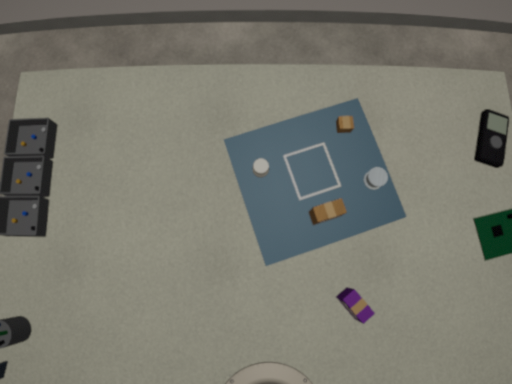

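In the scene view, the brown carton on the mat is at (175,182) and the purple look-alike is off the mat at (174,117). In the top view they are at (328,210) and (356,305). The brown one stands on the mat short of the frame, so it fits the description. I'll measure it and confirm with a crop.

```bash
cat > meas.py <<'E'
from h import *
def carton_top(c,P,label_idx_px,zlo=0.07,zhi=0.10,rad=0.09,center=None):
    m=(P[...,2]>zlo)&(P[...,2]<zhi)
    if center is not None: m&=np.hypot(P[...,0]-center[0],P[...,1]-center[1])<rad
    Q=P[m]; return Q
E
python3 - <<'E'
from h import *
def whites(c,P,ctr):
    im=c["pixels"].astype(int); m=(im.min(2)>150)
    m&=np.abs(P[...,2]-0.003)<0.012; m&=np.hypot(P[...,0]-ctr[0],P[...,1]-ctr[1])<0.11
    return m
for n in ("top","scene"):
    c=cam(n); P=cloud(c); im=c["pixels"]
    fr=finder.spot_point(n,"frame")[0]["position"]
    F=ray_plane(c,fr,0.003)[0]; print(n,"frame net",F.round(4))
    m=whites(c,P,F)
    # drop non-frame by component
    k,lab,st,cen=cv2.connectedComponentsWithStats(m.astype(np.uint8)*255,connectivity=8)
    i=1+np.argmax(st[1:,4]); print(st[1:,4])
    v,u=np.nonzero(lab==i); W=ray_plane(c,np.c_[u,v],0.003)
    r=cv2.minAreaRect((W[:,:2]*1000).astype(np.float32)); print("rect mm",r, "angle")
    # mat
    S=finder.silhouettes(n,"mat")[0]["region"].astype(np.uint8)
    v,u=np.nonzero(S); M=ray_plane(c,np.c_[u,v],0.003); r=cv2.minAreaRect((M[:,:2]*1000).astype(np.float32)); print("mat",r)
    # carton
    for d in finder.silhouettes(n,"carton"):
        R=d["region"]; Q=P[R]; T=Q[(Q[:,2]>0.075)&(Q[:,2]<0.095)]
        hi=np.nanpercentile(Q[:,2],[5,50,95]); print("carton",d["position"],hi.round(3),len(T))
        if len(T)>10:
            r=cv2.minAreaRect((T[:,:2]*1000).astype(np.float32)); print("  top rect",r, T.mean(0).round(4))
    for l in ["foot_left","foot_right","top_left","top_right","carton_centre"]:
        for d in finder.spot_point(n,l)[:2]:
            z={"f":.003,"t":.083,"c":.043}[l[0]]; print(l,round(d["p"],2),ray_plane(c,d["position"],z)[0].round(4))
    for l in ["small_carton","spool","jar"]:
        for d in finder.silhouettes(n,l)[:1]:
            Q=P[d["region"]]; print(l,np.nanmedian(Q,0).round(3),np.nanmax(Q[:,2]).round(3))
    x,y=(328,209) if n=="top" else (175,182)
    save(cv2.resize(im[y-75:y+75,x-90:x+90],None,fx=4,fy=4,interpolation=cv2.INTER_CUBIC),n+"_crop.png")
E
```

```text
top frame net [ 0.6321 -0.1307  0.003 ]
[  5 127   2   4   2   2   4   2   1   2   4   6   1   1   2   2   4]
rect mm ((622.865234375, -115.7498779296875), (126.31095123291016, 100.18921661376953), 18.159223556518555) angle
mat ((606.1370239257812, -130.2113800048828), (361.7564697265625, 400.5001220703125), 18.358217239379883)
carton [328.8, 211.3] [0.036 0.082 0.084] 428
  top rect ((506.8480224609375, -151.2691650390625), (35.34751892089844, 74.81353759765625), 17.31300163269043) [ 0.5059 -0.1501  0.082 ]
carton [355.0, 302.1] [0.017 0.079 0.081] 510
  top rect ((277.45672607421875, -213.5919952392578), (76.59800720214844, 40.308170318603516), 38.70798110961914) [ 0.2776 -0.2121  0.0793]
foot_left 0.72 [ 0.5174 -0.1054  0.003 ]
foot_left 0.64 [ 0.3185 -0.2018  0.003 ]
foot_right 0.86 [ 0.2548 -0.2492  0.003 ]
foot_right 0.84 [ 0.5319 -0.1846  0.003 ]
top_left 0.9 [ 0.5133 -0.1074  0.083 ]
top_left 0.82 [ 0.3198 -0.2039  0.083 ]
top_right 0.83 [ 0.2606 -0.251   0.083 ]
carton_centre 0.66 [ 0.6014 -0.1187  0.043 ]
carton_centre 0.62 [ 0.271  -0.2195  0.043 ]
small_carton [ 0.746 -0.
[... 589 characters left out ...]
op rect ((280.2254943847656, -213.72735595703125), (80.32381439208984, 39.76729202270508), 40.19784927368164) [ 0.2826 -0.2127  0.0791]
carton [181.0, 242.7] [0.001 0.003 0.006] 1
foot_left 0.89 [ 0.5124 -0.1107  0.003 ]
foot_left 0.66 [ 0.3153 -0.1988  0.003 ]
foot_right 0.78 [ 0.5444 -0.181   0.003 ]
foot_right 0.69 [ 0.2734 -0.2537  0.003 ]
top_left 0.86 [ 0.3143 -0.2078  0.083 ]
top_left 0.8 [ 0.5098 -0.103   0.083 ]
top_right 0.8 [ 0.2704 -0.2564  0.083 ]
top_right 0.6 [ 0.5328 -0.1805  0.083 ]
carton_centre 0.68 [ 0.504  -0.1539  0.043 ]
carton_centre 0.6 [ 0.284  -0.2064  0.043 ]
small_carton [ 0.758 -0.212  0.037] 0.042
spool [ 0.607 -0.285  0.043] 0.051
jar [0.639 0.018 0.046] 0.052
```

View pics/top_crop.png

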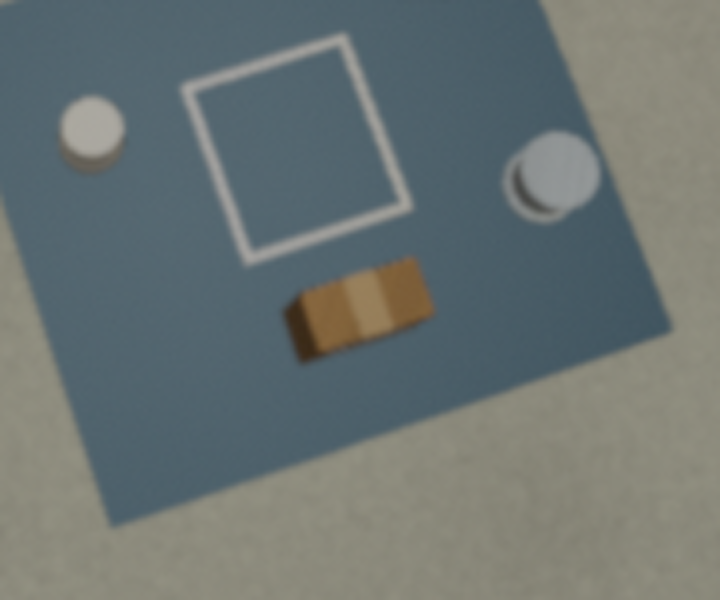

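View pics/scene_crop.png

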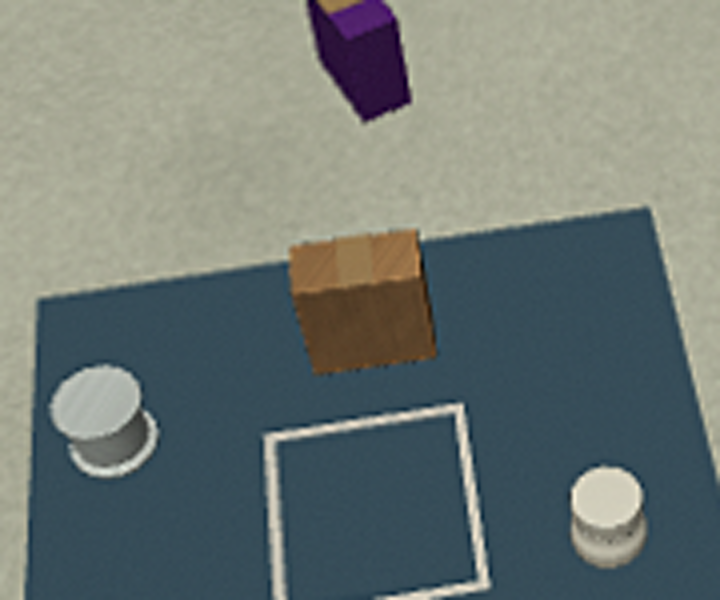

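The crops confirm it: the brown carton stands with its label side away from the frame, near (0.507, -0.152), yaw about 17°. The mat is at about 18.2°, and the frame centre is at about (0.626, -0.124). The carton is roughly 11 mm left of the centre line and its leading edge is 37 mm short of the near line. I'm moving the arm over now.

Request:
apply_moves(
  motion=[0, -0.72, -1, 0, 0, 0, 0.4, 0, -0.72, -1, 0, 0, 0, 0.4, 0, -0.72, -1, 0, 0, 0, 0.4, 0, -0.72, -1, 0, 0, 0, 0.4, 0, -0.72, -1, 0, 0, 0, 0.4, 0, -0.72, -1, 0, 0, 0, 0.4, 0, -0.72, -1, 0, 0, 0, 0.4, 0, -0.72, -1, 0, 0, 0, 0.4, 0, -0.72, -1, 0, 0, 0, 0.4, 0, -0.72, -1, 0, 0, 0, 0.4, 0, -0.72, -1, 0, 0, 0, 0.4, 0, -0.72, -1, 0, 0, 0, 0.4],
  force=20,
)

```text
time_s: 3.4
eef_pos: [0.3238, 0.1753, 0.192]
tool_rot: [[0.005, -0.966, 0.259], [0.006, 0.259, 0.966], [-1.0, -0.003, 0.007]]
contact_force: [0.7, 1.1, -0.1]
grip_width: 0.0364
```

Request:
apply_moves(
  motion=[0, -0.72, -0.98, 0, 0, 0, 0.4, 0, -0.72, -0.98, 0, 0, 0, 0.4, 0, -0.72, -0.98, 0, 0, 0, 0.4, 0, -0.72, -0.98, 0, 0, 0, 0.4, 0, -0.72, -0.98, 0, 0, 0, 0.4, 0, -0.72, -0.98, 0, 0, 0, 0.4, 0, -0.72, -0.98, 0, 0, 0, 0.4, 0, -0.72, -0.98, 0, 0, 0, 0.4, 0, -0.6, -0.8, 0, 0, 0, 0.4, 0, -0.3, -0.4, 0, 0, 0, 0.4, 0, 0, 0, -1, 0, 0, 0.4, 0, 0, 0, -1, 0, 0, 0.4],
)

```text
time_s: 4.4
eef_pos: [0.4526, -0.1652, 0.1936]
tool_rot: [[0.015, -0.996, 0.093], [0.003, 0.093, 0.996], [-1.0, -0.014, 0.004]]
contact_force: [-0.3, -0.1, 0.1]
grip_width: 0.0365
```

Request:
apply_moves(
  motion=[0, 0, 0, -1, 0, 0, 0.4, 0, 0, 0, -1, 0, 0, 0.4, 0, 0, 0, -1, 0, 0, 0.4, 0, 0, 0, -1, 0, 0, 0.4, 0, 0, 0, -0.5, 0, 0, 0.4, 0, 0, 0, 0, 0, 0, 0.4],
)

```text
time_s: 4.9
eef_pos: [0.4531, -0.167, 0.1939]
tool_rot: [[0.015, -0.948, -0.317], [0.002, -0.317, 0.948], [-1.0, -0.015, -0.003]]
contact_force: [0.7, -0.2, -0.2]
grip_width: 0.0364
```

Request:
apply_moves(
  motion=[0, 0, 0, 0, 0, -1, 0.4, 0, 0, 0, 0, 0, -1, 0.4, 0, 0, 0, 0, 0, -1, 0.4, 0.8, 0.21, 0, 0, 0, 0, 0.4, 0.8, 0.21, 0, 0, 0, 0, 0.4, 0.8, 0.21, 0, 0, 0, 0, 0.4, 0.8, 0.21, 0, 0, 0, 0, 0.4, 0.8, 0.21, 0, 0, 0, 0, 0.4, 0.5, 0.13, 0, 0, 0, 0, 0.4, 0, 0, 0, 0, 0, 0, 0.4],
)

```text
time_s: 5.73
eef_pos: [0.461, -0.1709, 0.0532]
tool_rot: [[0.28, -0.914, -0.295], [0.074, -0.285, 0.956], [-0.957, -0.29, -0.012]]
contact_force: [-0.9, 0.7, 0.9]
grip_width: 0.0366
```

```bash
python3 - <<'E'
from h import *
o=arm.get_obs(); print(o["eef_pos"],np.round(o["tool_rot"],3))
c=cam("scene"); save(cv2.resize(c["pixels"][90:290,60:300],None,fx=3,fy=3),"s1.png")
E
```

```text
[ 0.46095572 -0.17086753  0.05317568] [[ 0.28  -0.914 -0.295]
 [ 0.074 -0.285  0.956]
 [-0.957 -0.29  -0.012]]
```

View pics/s1.png

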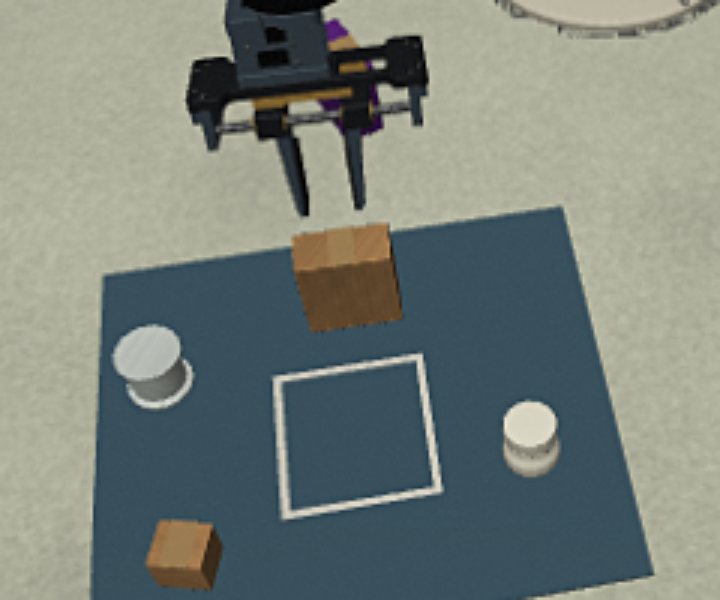

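Request:
apply_moves(
  motion=[0.5, 0.16, 0, 0, 0, 0, 0.4, 0.5, 0.16, 0, 0, 0, 0, 0.4, 0.3, 0.1, 0, 0, 0, 0, 0.4, 0, 0, 0, 0, 0, 0, 0.4],
)

```text
time_s: 6.12
eef_pos: [0.4638, -0.1732, 0.0168]
tool_rot: [[0.286, -0.914, -0.29], [0.071, -0.281, 0.957], [-0.956, -0.294, -0.015]]
contact_force: [0.8, -0.5, 0.8]
grip_width: 0.0363
```

Request:
apply_moves(
  motion=[0.16, 0.05, 0.15, 0, 0, 0, 0.4, 0, 0, 0.1, 0, 0, 0, 0.4, 0.04, -0.13, 0, 0, 0, 0, 0.4, 0.04, -0.13, 0, 0, 0, 0, 0.4, 0, 0, 0, 0, 0, 0, 0.4],
)

```text
time_s: 6.53
eef_pos: [0.4733, -0.1634, 0.0169]
tool_rot: [[0.288, -0.913, -0.29], [0.069, -0.282, 0.957], [-0.955, -0.295, -0.019]]
contact_force: [0.4, -0.2, 0.2]
grip_width: 0.0366
```

```bash
cat > look.py <<'E'
from h import *
import sys
A=np.deg2rad(18.2); fx=np.array([np.cos(A),np.sin(A)]); fy=np.array([-fx[1],fx[0]]); FC=np.array([0.6258,-0.1245])
def mf(p): d=np.array(p)[...,:2]-FC; return np.stack([d@fx,d@fy],-1)*1000
def look(tag):
    o=arm.get_obs(); print("t",o["time_s"],"tcp",o["eef_pos"].round(4) if hasattr(o["eef_pos"],"round") else o["eef_pos"],"F",np.round(o["contact_force"],1),"tcp in frame mm",mf(o["eef_pos"]).round(1))
    for n in ("top","scene"):
        c=cam(n); P=cloud(c)
        for d in finder.silhouettes(n,"carton"):
            Q=P[d["region"]]
            if np.nanmedian(Q[:,0])<0.4: continue
            T=Q[(Q[:,2]>0.076)&(Q[:,2]<0.092)]
            if len(T)<30: print(n,d["p"],"no top",np.nanpercentile(Q[:,2],[5,50,95])); continue
            r=cv2.minAreaRect((T[:,:2]*1000).astype(np.float32)); b=mf(cv2.boxPoints(r)/1000).round(1)
            print(n,round(d["p"],2),"ctr",mf(np.array(r[0])/1000).round(1),"size",np.round(r[1],1),"ang",round(r[2],1),"xmin/max",b[:,0].min(),b[:,0].max(),"y",b[:,1].min(),b[:,1].max())
        for l,z in (("foot_left",.003),("foot_right",.003),("top_left",.083),("top_right",.083)):
            for d in finder.spot_point(n,l)[:3]:
                p=ray_plane(c,d["position"],z)[0]
                if p[0]>.42 and d["p"]>.4: print("  ",n,l,round(d["p"],2),mf(p).round(1))
        x,y=(320,190) if n=="top" else (178,210)
        save(cv2.resize(c["pixels"][y-70:y+70,x-90:x+90],None,fx=4,fy=4,interpolation=cv2.INTER_CUBIC),tag+"_"+n+".png")
if __name__=="__main__": look(sys.argv[1])
E
python3 look.py a
```

```text
t 6.5333 tcp [ 0.4733 -0.1634  0.0169] F [ 0.4 -0.2  0.2] tcp in frame mm [-157.    10.6]
scene 0.96 ctr [-120.6   10.9] size [41.5 76.3] ang 16.9 xmin/max -142.2 -98.9 y -27.7 49.5
   scene foot_left 0.73 [-110.6   50.5]
   scene foot_left 0.48 [-158.6   12.8]
   scene foot_right 0.77 [-99.5 -24.5]
   scene top_left 0.71 [-103.3   57.6]
   scene top_right 0.78 [-95.8 -25.4]
```

View pics/a_top.png

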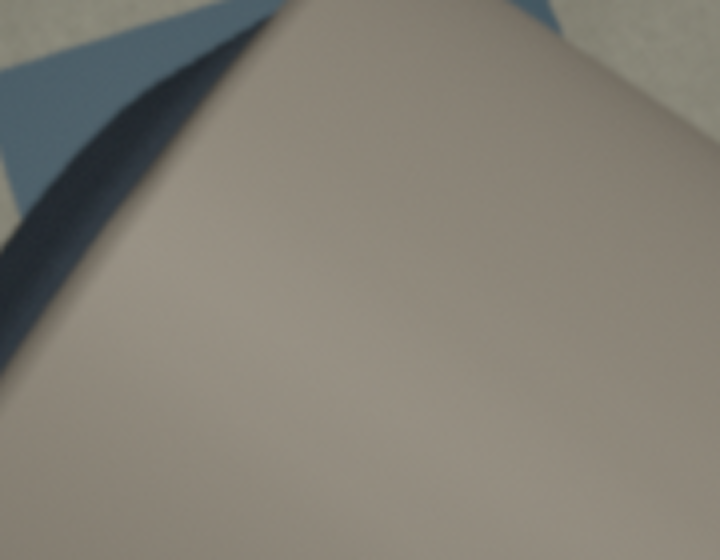

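The top camera is blocked by the arm, so the scene camera has to do. It puts the carton centre at (-121, +11) mm in frame coordinates, with the tip at the label face. Next I lower slightly, then start the slow low push.

Request:
apply_moves(
  motion=[0.2, 0.06, 0, 0, 0, 0, 0.4, 0.1, 0.03, 0, 0, 0, 0, 0.4, 0.036, -0.12, -0.02, 0, 0, 0, 0.4, 0.036, -0.12, -0.02, 0, 0, 0, 0.4, 0.036, -0.12, -0.02, 0, 0, 0, 0.4, 0.036, -0.12, -0.02, 0, 0, 0, 0.4, 0.036, -0.12, -0.02, 0, 0, 0, 0.4, 0, 0, 0, 0, 0, 0, 0.4],
)

```text
time_s: 7.8
eef_pos: [0.4934, -0.161, 0.0072]
tool_rot: [[0.286, -0.914, -0.289], [0.069, -0.281, 0.957], [-0.956, -0.294, -0.017]]
contact_force: [-0.4, -0.0, 0.1]
grip_width: 0.0364
```

```bash
python3 look.py b
```

```text
t 7.8 tcp [ 0.4934 -0.161   0.0072] F [-0.4 -0.   0.1] tcp in frame mm [-137.1    6.7]
scene 0.59 ctr [-107.9    8. ] size [41.2 76.7] ang 17.2 xmin/max -129.2 -86.7 y -30.7 46.7
   scene foot_left 0.78 [-93.2  49.1]
   scene foot_right 0.64 [-95.9 -26.7]
   scene top_left 0.96 [-91.   47.2]
   scene top_left 0.66 [ 135.6 -110.9]
   scene top_right 0.61 [-86.6 -32.8]
```

View pics/b_scene.png

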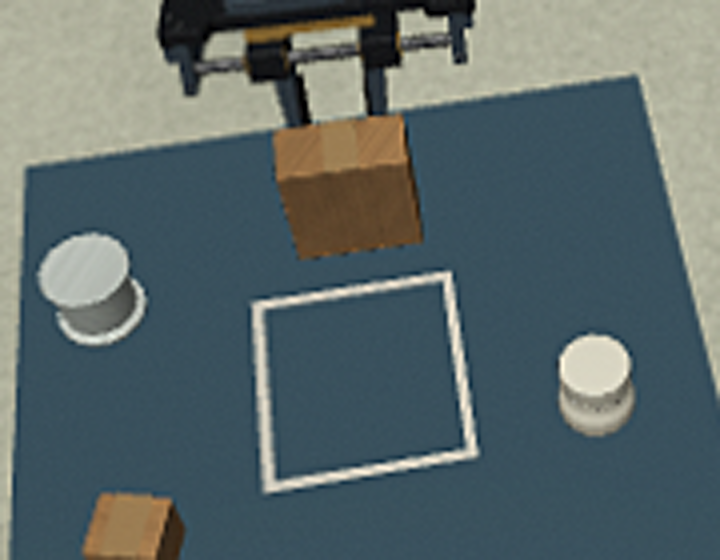

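Request:
apply_moves(
  motion=[0.02, -0.12, -0.02, 0, 0, 0, 0.4, 0.03, -0.12, -0.02, 0, 0, 0, 0.4, 0.03, -0.12, -0.02, 0, 0, 0, 0.4, 0.036, -0.12, -0.02, 0, 0, 0, 0.4, 0.036, -0.12, -0.02, 0, 0, 0, 0.4, 0.036, -0.12, -0.02, 0, 0, 0, 0.4, 0.036, -0.12, -0.02, 0, 0, 0, 0.4, 0.03, -0.1, -0.01, 0, 0, 0, 0.4, 0, 0, 0, 0, 0, 0, 0.4],
)

```text
time_s: 9.15
eef_pos: [0.525, -0.1562, 0.0081]
tool_rot: [[0.285, -0.914, -0.288], [0.069, -0.28, 0.957], [-0.956, -0.293, -0.017]]
contact_force: [-0.8, 0.4, 0.1]
grip_width: 0.0368
```

```bash
python3 look.py c
```

```text
t 9.15 tcp [ 0.525  -0.1562  0.0081] F [-0.8  0.4  0.1] tcp in frame mm [-105.6    1.3]
scene 0.76 ctr [-76.7   2.6] size [41.1 76.4] ang 16.2 xmin/max -98.5 -54.8 y -36.3 41.4
   scene foot_left 0.76 [-63.3  50. ]
   scene foot_right 0.73 [-63.7 -35.1]
   scene top_right 0.81 [-54.4 -42.1]
```

View pics/c_scene.png

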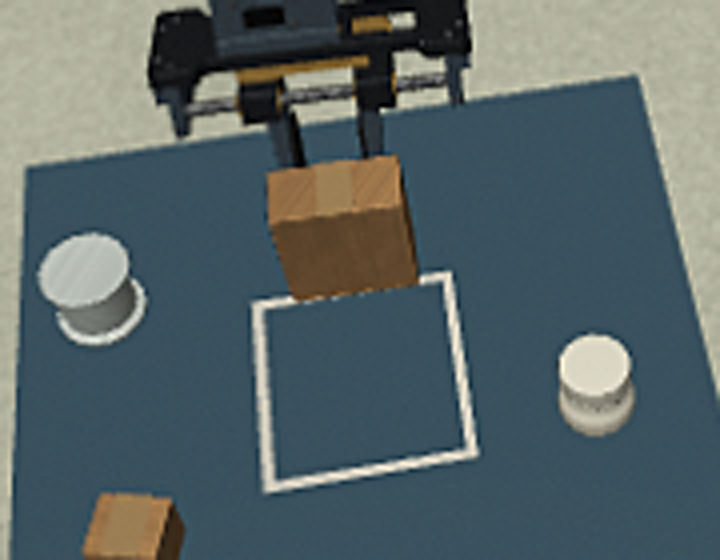

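The leading edge now lies at about the inner edge of the near line, around -58 mm, and the carton is well centred at y ≈ +2.5 mm. I'll push 6 mm more and then back off.

Request:
apply_moves(
  motion=[0.03, -0.1, 0, 0, 0, 0, 0.4, 0.03, -0.1, 0, 0, 0, 0, 0.4, 0, 0, 0, 0, 0, 0, 0.4, -0.06, 0.2, 0, 0, 0, 0, 0.4, -0.12, 0.4, 0, 0, 0, 0, 0.4, -0.12, 0.4, 0, 0, 0, 0, 0.4, 0, 0, 0, 0, 0, 0, 0.4],
)

```text
time_s: 10.33
eef_pos: [0.4998, -0.1635, 0.008]
tool_rot: [[0.286, -0.914, -0.289], [0.069, -0.282, 0.957], [-0.956, -0.293, -0.017]]
contact_force: [-0.3, 0.9, -0.3]
grip_width: 0.0369
```

```bash
python3 look.py d
```

```text
t 10.3333 tcp [ 0.4998 -0.1635  0.008 ] F [-0.3  0.9 -0.3] tcp in frame mm [-131.8    2.2]
scene 0.98 ctr [-69.9   2.6] size [42.  75.9] ang 18.3 xmin/max -90.9 -48.8 y -35.4 40.6
   scene foot_left 0.95 [-54.1  40.2]
   scene foot_right 0.91 [-51.9 -38.5]
   scene top_left 0.66 [-57.1  44.4]
   scene top_right 0.55 [-50.8 -38. ]
```

View pics/d_scene.png

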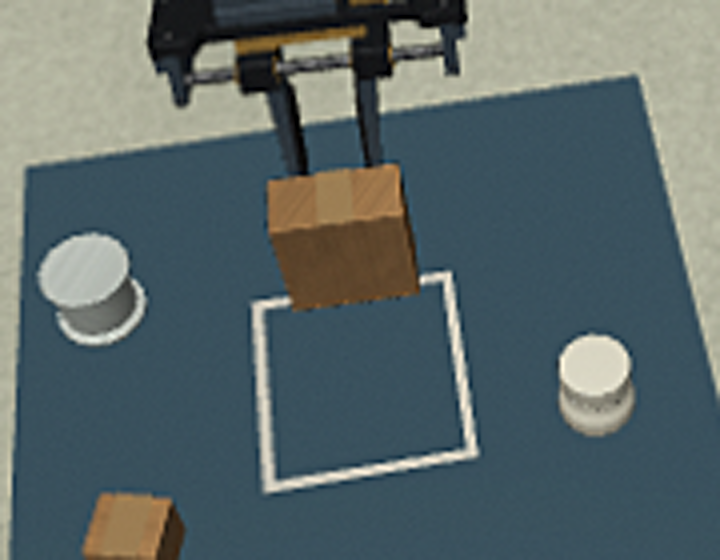

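Request:
apply_moves(
  motion=[-0.64, -0.2, 0, 0, 0, 0, 0.4, -0.64, -0.2, 0, 0, 0, 0, 0.4, -0.62, -0.19, 0, 0, 0, 0, 0.4, 0, 0, 0, 0, 0, 0, 0.4, 0.08, -0.25, 0, 0, 0, 0, 0.4, 0.08, -0.25, 0, 0, 0, 0, 0.4, 0, 0, 0, 0, 0, 0, 0.4],
)

```text
time_s: 11.52
eef_pos: [0.5169, -0.1576, 0.0693]
tool_rot: [[0.285, -0.914, -0.289], [0.069, -0.282, 0.957], [-0.956, -0.293, -0.018]]
contact_force: [0.5, 0.1, 0.0]
grip_width: 0.0365
```

Request:
apply_moves(
  motion=[0.04, -0.13, 0, 0, 0, 0, 0.4, 0.04, -0.13, 0, 0, 0, 0, 0.4, 0.04, -0.13, 0, 0, 0, 0, 0.4, 0.04, -0.13, 0, 0, 0, 0, 0.4, 0.04, -0.13, 0, 0, 0, 0, 0.4, 0.04, -0.13, 0, 0, 0, 0, 0.4, 0.04, -0.13, 0, 0, 0, 0, 0.4, 0.04, -0.13, 0, 0, 0, 0, 0.4],
)

```text
time_s: 12.18
eef_pos: [0.5496, -0.1463, 0.0668]
tool_rot: [[0.282, -0.915, -0.29], [0.071, -0.282, 0.957], [-0.957, -0.29, -0.015]]
contact_force: [0.5, 0.4, 0.3]
grip_width: 0.0365
```

```bash
python3 look.py e
```

```text
t 12.1833 tcp [ 0.5496 -0.1463  0.0668] F [0.5 0.4 0.3] tcp in frame mm [-79.2   3. ]
top 0.74 ctr [-60.2   4. ] size [13.9 72.5] ang 17.8 xmin/max -67.4 -52.9 y -32.3 40.3
   top top_left 0.56 [-51.6  45.6]
   top top_right 0.76 [-53.5 -32.1]
scene 0.6 ctr [-70.7   2.4] size [42.8 76. ] ang 15.7 xmin/max -93.8 -47.7 y -36.5 41.4
   scene foot_left 0.7 [-53.9  44.3]
   scene foot_right 0.72 [-54.2 -33.3]
   scene top_left 0.57 [-48.2  39.4]
   scene top_right 0.95 [-47.7 -39.3]
```

View pics/e_scene.png

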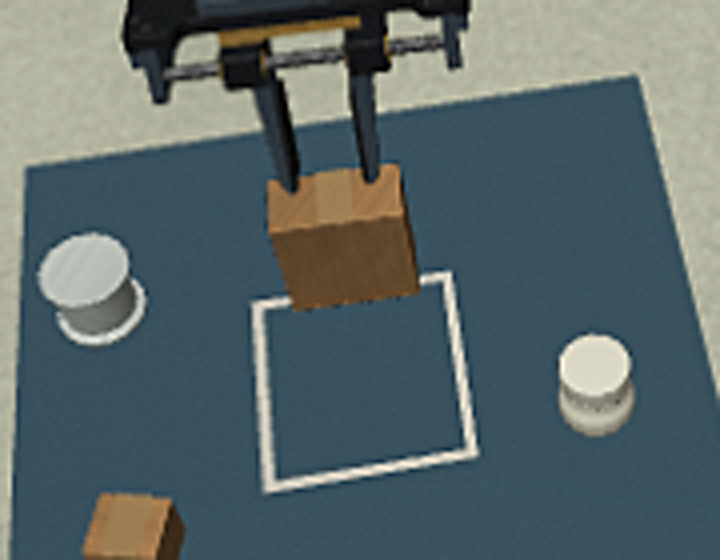

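The fingertips appear over the carton's top edge, and the carton doesn't look tipped. I'll check this in depth before going on.

```bash
python3 - <<'E'
from h import *
from look import mf
o=arm.get_obs(); print(o["time_s"],o["eef_pos"],np.round(o["joint_velocities"],2),np.round(o["contact_force"],2))
c=cam("scene"); P=cloud(c)
T=np.array(o["tool_rot"]); e=np.array(o["eef_pos"])
print("proj tcp+fingers",proj(c,[e,e+T[:,2]*.025,e-T[:,2]*.025]).round(1), [ (88+291/4,140+190/4),(88+371/4,140+180/4)])
im=c["pixels"]
# profile along lines of column 175 crop => carton
for u in (161,170,181):
  for v in range(176,216,3):
    p=P[v,u]; print(u,v,mf(p).round(0),round(float(p[2])*1000),im[v,u])
save(cv2.resize(im[165:225,140:210],None,fx=9,fy=9,interpolation=cv2.INTER_CUBIC),"e2.png")
E
```

```text
12.7833 [ 0.54908742 -0.1465356   0.06688022] [ 0.08  0.02 -0.08  0.04 -0.   -0.01] [-0.48  0.29  0.49]
proj tcp+fingers [[172.3 189.9]
 [183.1 188.5]
 [161.4 191.3]] [(160.75, 187.5), (180.75, 185.0)]
161 176 [-98. -16.] 100 [4 1 0]
161 179 [-88. -16.] 101 [6 3 1]
161 182 [-78. -17.] 103 [11  6  5]
161 185 [-74. -18.] 98 [ 8 12 15]
161 188 [-80. -21.] 80 [122  92  60]
161 191 [-67. -21.] 85 [152 112  71]
161 194 [-60. -21.] 83 [149 111  71]
161 197 [-52. -22.] 82 [108  80  51]
161 200 [-54. -24.] 69 [89 65 42]
161 203 [-50. -25.] 63 [90 67 43]
161 206 [-55. -28.] 46 [90 67 42]
161 209 [-55. -30.] 34 [89 65 41]
161 212 [-50. -32.] 29 [94 68 41]
161 215 [-53. -34.] 12 [110  85  59]
170 176 [-176.   -5.] 5 [57 82 95]
170 179 [-167.   -6.] 4 [58 80 94]
170 182 [-159.   -7.] 1 [91 97 90]
170 185 [-81.   1.] 84 [157 127  83]
170 188 [-74.  -0.] 83 [157 128  84]
170 191 [-65.  -1.] 82 [158 127  85]
170 194 [-56.  -1.] 83 [159 129  85]
170 197 [-51.  -2.] 79 [87 65 40]
170 200 [-53.  -4.] 66 [89 66 42]
170 203 [-52.  -6.] 56 [89 66 41]
170 206 [-53.  -8.] 42 [95 71 46]
170 209 [-52. -10.] 32 [96 72 46]
170 212 [-53. -12.] 19 [95 71 44]
170 215 [-53. -14.] 8 [98 68 40]
181 176 [-79.  30.] 112 [45 52 59]
181 179 [-74.  29.] 108 [45 55 60]
181 182 [-72.  27.] 100 [36 48 59]
181 185 [-69.  26.] 93 [73 65 59]
181 188 [-66.  25.] 86 [160 120  77]
181 191 [-59.  24.] 84 [153 115  74]
181 194 [-51.  23.] 83 [151 112  72]
181 197 [-51.  21.] 72 [94 69 43]
181 200 [-51.  20.] 61 [92 68 42]
181 203 [-51.  18.] 50 [95 70 44]
181 206 [-51.  17.] 38 [94 71 45]
181 209 [-54.  15.] 23 [93 70 45]
181 212 [-51.  13.] 16 [97 71 44]
181 215 [-51.  12.] 3 [61 81 93]
```

View pics/e2.png

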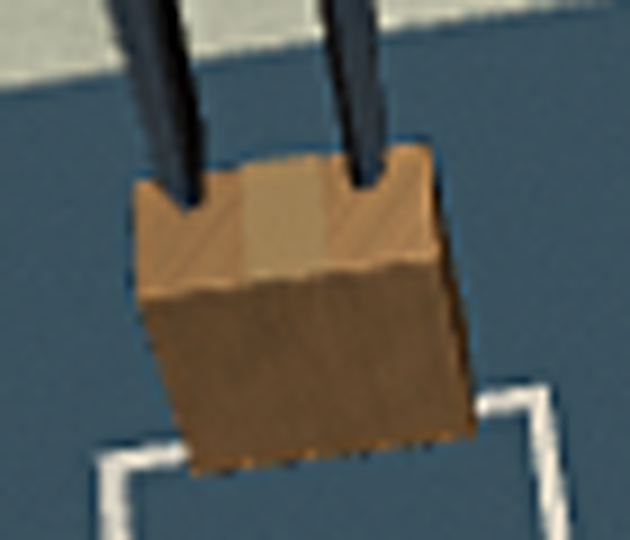

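```bash
python3 - <<'E'
from h import *
c=cam("scene")
R=np.array([[0.28,-0.914,-0.295],[0.074,-0.285,0.956],[-0.957,-0.29,-0.012]]); e=np.array([.461,-.1709,.0532])
for f in (0,10,16):
  for d in (.018,.025,.03):
    print(f,d,proj(c,[e+R[:,2]*d-R[:,1]*f/1000,e-R[:,2]*d-R[:,1]*f/1000]).round(1).tolist())
print("seen (180.3,159) (161.7,161)")
P=cloud(c); im=c["pixels"]
from look import mf
m=(im.max(2)<70)&(P[...,2]>.07)&(P[...,2]<.13); v,u=np.nonzero(m)
for a,b in zip(v,u):
    if abs(b-161)<2 or abs(b-181)<2: print(b,a,mf(P[a,b]).round(0),round(float(P[a,b,2])*1000))
# top surface heights
for l in np.arange(-88,-52,6):
    p=[mf(P[v,u]) for v in (0,) for u in (0,)]
E
```

```text
0 0.018 [[179.3, 163.4], [164.7, 165.2]]
0 0.025 [[182.2, 163.0], [161.9, 165.6]]
0 0.03 [[184.2, 162.8], [159.9, 165.9]]
10 0.018 [[179.5, 165.5], [164.7, 167.4]]
10 0.025 [[182.3, 165.1], [161.9, 167.7]]
10 0.03 [[184.3, 164.9], [159.8, 168.0]]
16 0.018 [[179.5, 166.8], [164.7, 168.7]]
16 0.025 [[182.4, 166.4], [161.8, 169.0]]
16 0.03 [[184.4, 166.1], [159.8, 169.3]]
seen (180.3,159) (161.7,161)
181 113 [-325.   47.] 78
182 113 [-326.   49.] 77
180 114 [-325.   43.] 75
181 114 [-326.   46.] 74
182 114 [-324.   49.] 75
180 115 [-324.   43.] 73
160 169 [-110.  -16.] 111
160 170 [-107.  -16.] 111
180 170 [-82.  30.] 129
181 170 [-82.  32.] 129
160 171 [-100.  -15.] 115
180 171 [-80.  30.] 128
181 171 [-80.  32.] 128
160 172 [-97. -16.] 115
180 172 [-80.  29.] 125
181 172 [-80.  31.] 124
160 173 [-95. -16.] 115
180 173 [-80.  29.] 122
181 173 [-76.  31.] 125
160 174 [-94. -16.] 113
161 174 [-105.  -16.] 99
180 174 [-78.  28.] 121
181 174 [-77.  31.] 121
160 175 [-88. -16.] 116
161 175 [-103.  -16.] 98
180 175 [-78.  28.] 117
181 175 [-76.  30.] 118
160 176 [-84. -16.] 117
161 176 [-99.
[... 544 characters left out ...]
 181 [-80. -16.] 104
162 181 [-96. -17.] 85
180 181 [-75.  25.] 100
181 181 [-72.  28.] 103
182 181 [-73.  30.] 101
160 182 [-75. -18.] 107
161 182 [-75. -16.] 106
162 182 [-90. -16.] 88
180 182 [-71.  25.] 102
181 182 [-71.  27.] 100
160 183 [-75. -19.] 103
161 183 [-75. -17.] 104
162 183 [-87. -16.] 89
180 183 [-69.  25.] 101
181 183 [-71.  27.] 97
182 183 [-71.  29.] 97
160 184 [-75. -20.] 101
161 184 [-75. -17.] 100
162 184 [-82. -16.] 90
180 184 [-73.  24.] 92
181 184 [-69.  26.] 96
160 185 [-73. -20.] 100
161 185 [-73. -18.] 99
162 185 [-79. -17.] 91
180 185 [-69.  24.] 94
160 186 [-73. -21.] 95
161 186 [-72. -18.] 96
162 186 [-75. -17.] 92
160 187 [-69. -21.] 97
161 187 [-72. -19.] 93
```

The visible fingertips sit about 19 mm short of the reported TCP along the tool axis. This shows in the earlier unobstructed picture too (tips at row 160, projected at row 165 or lower), and the offset when the low push made contact agrees. So the tips just passed over the carton's top edge and nothing moved. I'll go straight back, lower by about 19 mm and push again.

Request:
apply_moves(
  motion=[-0.1, 0.33, 0, 0, 0, 0, 0.4, -0.12, 0.4, 0, 0, 0, 0, 0.4, -0.12, 0.4, 0, 0, 0, 0, 0.4, -0.06, 0.2, 0, 0, 0, 0, 0.4, 0, 0, 0, 0, 0, 0, 0.4, 0.3, 0.09, 0, 0, 0, 0, 0.4, 0.3, 0.09, 0, 0, 0, 0, 0.4, 0, 0, 0, 0, 0, 0, 0.4],
)

```text
time_s: 13.55
eef_pos: [0.5099, -0.1598, 0.047]
tool_rot: [[0.284, -0.914, -0.29], [0.069, -0.282, 0.957], [-0.956, -0.292, -0.017]]
contact_force: [-0.2, 0.9, -0.5]
grip_width: 0.0367
```

```bash
python3 look.py f
```

```text
t 13.55 tcp [ 0.5099 -0.1598  0.047 ] F [-0.2  0.9 -0.5] tcp in frame mm [-121.1    2.6]
scene 0.73 ctr [-70.8   2.5] size [42.2 76. ] ang 15.2 xmin/max -93.8 -47.8 y -36.6 41.5
scene 0.26 no top [0.00485003 0.04347166 0.04711429]
   scene foot_left 0.69 [-56.2  41.7]
   scene foot_right 0.86 [-54.2 -36.7]
   scene top_left 0.56 [-53.6  41.3]
   scene top_right 0.57 [-48.6 -32.6]
```

View pics/f_scene.png

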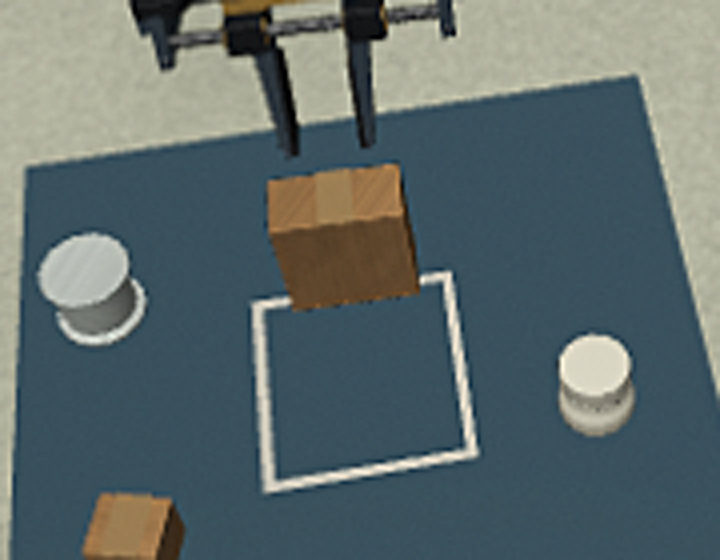

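The carton is unmoved and both feet are inside the line. Now the top push.

Request:
apply_moves(
  motion=[0.04, -0.13, 0, 0, 0, 0, 0.4, 0.04, -0.13, 0, 0, 0, 0, 0.4, 0.04, -0.13, 0, 0, 0, 0, 0.4, 0.04, -0.13, 0, 0, 0, 0, 0.4, 0.04, -0.13, 0, 0, 0, 0, 0.4, 0.04, -0.13, 0, 0, 0, 0, 0.4, 0.04, -0.13, 0, 0, 0, 0, 0.4, 0.04, -0.13, 0, 0, 0, 0, 0.4, 0.04, -0.13, 0, 0, 0, 0, 0.4],
)

```text
time_s: 14.9
eef_pos: [0.5489, -0.1484, 0.049]
tool_rot: [[0.286, -0.913, -0.29], [0.068, -0.282, 0.957], [-0.956, -0.293, -0.018]]
contact_force: [-0.3, 0.6, 0.5]
grip_width: 0.0365
```

```bash
python3 look.py g
```

```text
t 14.9 tcp [ 0.5489 -0.1484  0.049 ] F [-0.3  0.6  0.5] tcp in frame mm [-80.5   1.3]
top 0.73 ctr [-50.1 -13.8] size [38.8 40.8] ang 17.5 xmin/max -69.8 -30.4 y -34.5 6.8
   top top_right 0.71 [-26.5 -42. ]
scene 0.87 ctr [-51.8   1.5] size [47.6 76.5] ang 16.6 xmin/max -76.7 -27.0 y -37.4 40.4
   scene foot_left 0.59 [-52.9  49.5]
   scene foot_left 0.57 [ 42.1 127.4]
   scene foot_right 0.62 [-54.9 -34. ]
   scene top_left 0.91 [-26.8  40.2]
   scene top_right 0.61 [-22.1 -32.5]
```

View pics/g_scene.png

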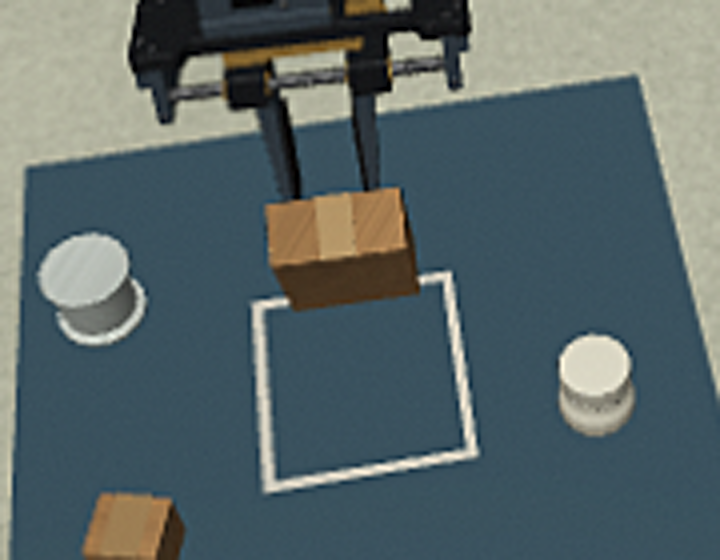

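It is tipping cleanly about its leading edge, at roughly 18° of lean, with the feet still at about -54 mm. I'll keep pushing.

Request:
apply_moves(
  motion=[0.04, -0.13, 0, 0, 0, 0, 0.4, 0.04, -0.13, 0, 0, 0, 0, 0.4, 0.04, -0.13, 0, 0, 0, 0, 0.4, 0.04, -0.13, 0, 0, 0, 0, 0.4, 0.04, -0.13, 0, 0, 0, 0, 0.4, 0, 0, 0, 0, 0, 0, 0.4, 0, 0, 0, 0, 0, 0, 0.4, 0, 0, 0, 0, 0, 0, 0.4],
)

```text
time_s: 16.17
eef_pos: [0.5707, -0.142, 0.0491]
tool_rot: [[0.286, -0.913, -0.29], [0.068, -0.282, 0.957], [-0.956, -0.294, -0.019]]
contact_force: [-0.1, 0.3, -0.3]
grip_width: 0.0368
```

```bash
python3 look.py i
```

```text
t 16.1667 tcp [ 0.5707 -0.142   0.0491] F [-0.1  0.3 -0.3] tcp in frame mm [-57.8   0.6]
top 0.62 no top [0.0368611  0.03979835 0.04270742]
   top top_left 0.88 [ 8.8 58.4]
scene 0.92 no top [0.01009369 0.04058545 0.04329673]
   scene foot_left 0.83 [-63.   43.6]
   scene foot_right 0.64 [-52.8 -35.3]
   scene foot_right 0.58 [  89.7 -138. ]
   scene top_left 0.89 [83.3 48.6]
   scene top_right 0.91 [ 85.5 -28.9]
```

View pics/i_scene.png

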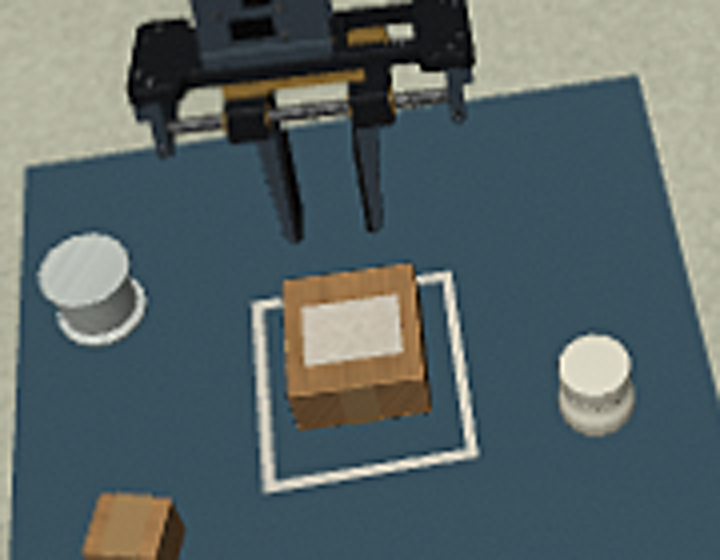

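It has fallen label-up. I'll retreat back and up so the top camera is clear, then verify.

Request:
apply_moves(
  motion=[-0.2, 0.6, 0, 0, 0, 0, 0.4, -0.5, 0.6, 0, 0, 0, 0, 0.4, -0.9, 0.3, 0, 0, 0, 0, 0.4, -0.9, 0.3, 0, 0, 0, 0, 0.4, -0.9, 0.3, 0, 0, 0, 0, 0.4, -0.9, 0, 0.5, 0, 0, 0, 0.4, -0.5, 0, 0.9, 0, 0, 0, 0.4, 0, 0, 1, 0, 0, 0, 0.4, 0, 0, 1, 0, 0, 0, 0.4, 0, 0, 1, 0, 0, 0, 0.4, 0, 0, 1, 0, 0, 0, 0.4, 0, 0, 1, 0, 0, 0, 0.4],
)

```text
time_s: 17.77
eef_pos: [0.4125, 0.0132, 0.1704]
tool_rot: [[0.293, -0.914, -0.281], [0.062, -0.275, 0.959], [-0.954, -0.299, -0.024]]
contact_force: [1.3, 0.1, 1.0]
grip_width: 0.0364
```

Request:
apply_moves(
  motion=[0, 0, 1, 0, 0, 0, 0.4, 0, 0, 1, 0, 0, 0, 0.4, 0, 0, 1, 0, 0, 0, 0.4, 0, 0, 1, 0, 0, 0, 0.4, 0, 0, 1, 0, 0, 0, 0.4, 0, 0, 1, 0, 0, 0, 0.4, 0, 0, 0, 0, 0, 0, 0.4, 0, 0, 0, 0, 0, 0, 0.4],
)

```text
time_s: 18.43
eef_pos: [0.356, 0.1991, 0.1678]
tool_rot: [[0.299, -0.91, -0.286], [0.067, -0.279, 0.958], [-0.952, -0.306, -0.023]]
contact_force: [0.4, -0.1, 0.7]
grip_width: 0.0363
```

```bash
python3 - <<'E'
from h import *
from look import mf
o=arm.get_obs(); print(o["time_s"],o["eef_pos"])
for n in ("top","scene"):
    c=cam(n); P=cloud(c)
    for d in finder.silhouettes(n,"carton"):
        Q=P[d["region"]]
        if np.nanmedian(Q[:,0])<.4: continue
        T=Q[(Q[:,2]>.034)&(Q[:,2]<.05)]
        if len(T)<30: continue
        r=cv2.minAreaRect((T[:,:2]*1000).astype(np.float32)); b=mf(cv2.boxPoints(r)/1000)
        print(n,round(d["p"],2),"ctr",mf(np.array(r[0])/1000).round(1),np.round(r[1],1),round(r[2],1),"x",b[:,0].min().round(1),b[:,0].max().round(1),"y",b[:,1].min().round(1),b[:,1].max().round(1))
    for l in ["small_carton","spool","jar"]:
        for d in finder.silhouettes(n,l)[:1]:
            print(l,np.nanmedian(P[d["region"]],0).round(3))
    x,y=(320,175) if n=="top" else (178,220)
    save(cv2.resize(c["pixels"][y-70:y+70,x-90:x+90],None,fx=4,fy=4,interpolation=cv2.INTER_CUBIC),"end_"+n+".png")
E
```

```text
18.4333 [0.35604556 0.19914965 0.16775872]
top 0.91 ctr [-10.2   1.5] [80.7 75.2] 16.5 x -51.7 31.2 y -37.3 40.3
small_carton [ 0.744 -0.213  0.036]
spool [ 0.597 -0.286  0.043]
jar [0.621 0.016 0.046]
scene 0.72 ctr [-7.3  0.5] [83.7 76.7] 16.5 x -50.3 35.7 y -39.0 40.1
small_carton [ 0.758 -0.213  0.037]
spool [ 0.608 -0.286  0.043]
jar [0.638 0.016 0.046]
```

View pics/end_top.png

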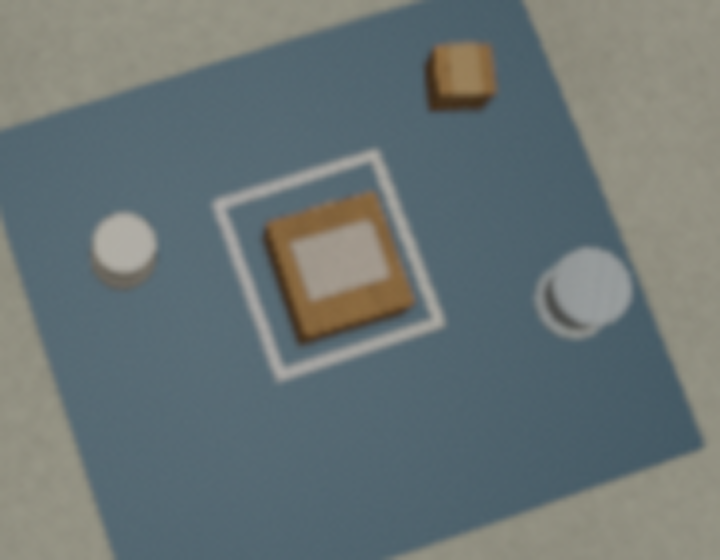

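View pics/end_scene.png

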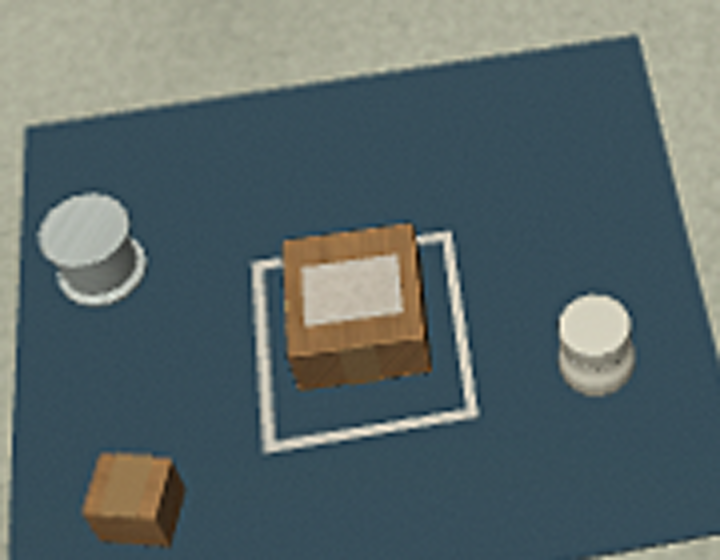

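The carton lies label-up and wholly inside the frame lines, and the bystanders are where they were. I'm handing in the job.

```bash
python3 -c "
from h import *
print(ticket.job_done())"
```

```text
the job is handed in; nothing more can be done
None
```

The carton now lies on its back, label-up, wholly inside the white frame, and the job was handed in at about 18.5 s.

- **Slide:** I pushed the carton low with two fingers, keeping it upright. It stopped with its leading bottom edge about 6 mm past the inner edge of the near line. I also steered it about 8 mm sideways, towards the frame's centre line.
- **Topple:** I backed off and then pushed near the top (about 67 mm up). It tipped about its leading edge and fell by itself.

**Last checks:** Both cameras put the carton at about x -51 to +33 mm and y -38 to +40 mm from the frame centre; the inner lines are at ±59 and ±54 mm. The small carton, spool and jar have not moved by more than about 2 mm, which is measurement noise. The arm was clear of everything when I handed in.

**What disagreed:**
- **Fingertip position:** the visible fingertips sit about 19 mm short of the reported TCP. My first top push therefore passed just over the carton without moving it, and I repeated it lower.
- **Low push height:** for the same reason, the low push probably touched at about 25–30 mm above the mat rather than the intended 12 mm. That is over the 20 mm given for sliding, but the carton stayed upright and slid cleanly.

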